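# Lay the standing pine block into the corner of the carving board

## Task

Push over the tall pine block that stands on end on the wooden corner board, so that it lies on its broad face on the board, and then push it along until it sits snugly in the corner, its end flush against the far end stop and its long side flush against the side fence. Only push with the fingers: do not lift the block, and leave all the other things where they are.

Things in the scene. Friction and masses are not known exactly. Their poses are not given: they have to be found in the camera images.
- board: Fixed brown wood base 300 (its x) x 280 (its y) x 18 mm, flat on the table, yaw up to 0.3 rad. Origin: centre of its underside; x to the end stop, y to the side fence, z up. Pale end stop along the far edge (x 125 to 150 mm, full width), pale side fence along the left edge (y 115 to 140 mm, x -150 to 125 mm); both 30 mm above its top (48 mm above the table). Near and right edges open.
- corner (a point): Inner corner, where the end stop's face meets the side fence's face, at the level of the board's top; axes parallel to the board's. Seated in the corner, the block's centre is 80 mm short of the stop's face and 45 mm from the fence's face.
- block: Loose pine block, 45 (its x) x 90 (its y) x 160 mm (its z), 0.2 to 0.45 kg. Starts standing on end on the board's near half, z up, +x broad face towards the end stop within 0.2 rad. Origin: centre of its bottom end. Pushed near its top towards the stop (under 2 N) it tips on its bottom edge without sliding and, once the top has moved 45 mm, falls by itself, to lie short of the stop.
- block_center (a point): Centre of the pine block (axes as the block's); 80 mm above the board's top while standing, 22.5 mm when lying on a broad face. The lying block slides on the board with a push of some 1 to 4 N.
- tin: Bystander: small round steel tin, 38 mm across, 24 mm high, on the board's near left part (about x -110, y 85 mm of the board), out of the block's way. Origin at its underside's centre.
- offcut: Bystander: short pine offcut, 45 x 70 x 75 mm high, standing on the table right of the board (at least 65 mm from its edge). Origin at its underside's centre.
- tape: Bystander: tape measure, 66 x 36 x 62 mm high, on the table right of the board. Origin at its underside's centre.
- screwdriver: Bystander: screwdriver lying on the table left of the board, outside the fence. Origin below its middle.
- glue: Bystander: white glue bottle, 56 mm across, 150 mm high, on the table left of the board. Origin at its underside's centre.
- mallet: Bystander: hammer with a wooden handle lying on the table further left. Origin below its middle.
- mug: Bystander: blue mug, 80 mm across, 90 mm high, on the table far right. Origin at its underside's centre.
Things that resemble listed ones, but are neither listed nor needed, are in the scene too. Leave any grey or yellow look-alike of the block alone.

How it is judged (in metres and radians):
On the way:
1. the block has been tipped and lies on a broad face on the board (angle between the x axis of block and the z axis of board, either way round below 0.06 rad and height (world z) of block_center between 0.03 and 0.046 m), for 0.2 s.
At the end, for the whole second after the job is handed in: The block lies at rest on a broad face on the board (within 0.06 rad), its length along the board's x within 0.045 rad, its centre within about 4.5 mm of the seated place in the corner (80 mm from the stop's face, 45 mm from the fence's face) (all of step 1 and x of block_center in the frame of corner between -0.0845 and -0.075 m and y of block_center in the frame of corner between -0.0495 and -0.04 m and angle between the z axis of block and the x axis of board, either way round below 0.045 rad and linear speed of block below 0.01 m/s); the robot touches nothing.
It fails at once if the block is lifted or carried instead of pushed (height (world z) of block_center above 0.118 m or height (world z) of block above 0.08 m or (angle between the z axis of block and the z axis of board, either way round above 1.35 rad and height (world z) of block_center above 0.072 m)).
It fails at once if another thing is moved by more than 20 mm, or knocked over (distance of any of tin, offcut, tape, screwdriver, glue, mallet, mug from where it was at the start of the episode above 0.02 m or angle between any of tin, offcut, tape, screwdriver, glue, mallet, mug's own z axis and vertical above 0.4 rad).
It also fails if it takes over 61 s, if anything falls off the work surface, if the arm or the gripper's body presses on something with over 40 N, if the wrist force passes 120 N, or if a joint passes its speed limit or range.

## Robot

A 7-joint arm with a two-finger parallel gripper is mounted at the origin on the work surface. World frame = base frame: x ahead of the robot, y to its left, z up, the work surface at z = 0. Lengths are in mm, angles in rad, forces in N, time in s.
With the tool pointing down it reaches from about 425 to 1025 mm from the base axis. Payload 9.4 kg.
Tool frame: the origin (TCP) lies on the centre line of the jaws, within the pads' length; the fingertips stand 14 mm ahead of it and the grasp point (between the pads) lies 5 mm behind it; z points along the fingers, y is the line along which they close (so a half turn about z gives the same grasp; the last joint's range is limited). The gripper opens to 93 mm and grips with 3 to 60 N. Pads are 15 mm wide; open, the fingers measure 128 mm over their backs; the gripper's body (75 mm by 188 mm) begins 65 mm behind the grasp point.
Start: joints at [1.075, 0.599, -0.003, 1.599, 0.002, 0.943, -0.08], TCP at [294.823, -662.347, 232.618] pointing down, gripper open.
Joint ranges: [-2.57, 2.57], [-0.35, 1.97], [-1.29, 1.29], [0.11, 2.56], [-1.05, 4.19], [0.11, 1.86], [-2.63, 2.63]. Speed limits (rad/s): [2.22, 2.22, 3.01, 3.01, 3.14, 3.14, 3.14].

## Interface

Orientations are given as a rotation vector (axis times angle).
In Python, from station import reach, move_straight, move_j, set_gripper, pause, inverse_kinematics, capture, calibration, PlanningError, hand_in, search_frame, spot_point, read_clock, read_joint_pos, read_joint_vel, read_tau, read_tcp_pos, read_orientation, read_ft_force, read_ft_torque, read_width, read_grasp_force gives the robot as it stands. The module is installed in compiled form; this text tells all that it offers. Calls block until the motion is done:
- reach(position, orientation): joint-space move of the TCP to a pose.
- move_straight(position, rot=None, v=150, f_stop=None): straight line of the TCP; rot=None keeps the orientation; v is the mean speed in mm/s. With f_stop (N) it stops when the force on the tool has changed by that much, and returns True; else False.
- move_j(angles): joint-space move.
- set_gripper(opening): opening from 0.0 (shut) to 1.0 (fully open); the grip force is fixed at half the most; returns when the fingers have stopped.
- pause(seconds).
- inverse_kinematics(position, orientation): joint angles nearest the present ones, or None.
- capture(name): name is "scene" or "top"; returns the picture (480x640x3 uint8, red, green, blue); there is no depth.
- calibration(name): a dict with "intrinsics" (3x3 intrinsics, pixels), "k1" (the pictures are not rectified: a ray, as slopes to the right and down, at radius r is drawn at 1 + k1 r^2 times it, then the intrinsics apply), "pose" (4x4, takes a point from camera to world coordinates). Camera axes: x right, y down, z forward; pixel columns grow to the right and rows downward; lengths in mm; the calibration is good to about 2 mm. A picture is of the moment at which its call begins. calibration takes no time and is no camera call.
A pose or a line that the arm cannot do raises PlanningError and nothing moves.
- hand_in(): hands the job in; it is judged then, once.
Trained networks look in the newest picture that a camera, given by its name, has taken for a name from the list of things; names that differ only in an ending like _2 or _b are one class to them, and where a whole thing is asked for, a point or a joint stands for the part that bears it (a point fixed in the world has none). Each returns a list of dicts, best first, with "score" (0 to 1); they miss things now and then, are a little off and sometimes report something else, mostly with a low value. They report only what shows in the picture. A call takes as long as a camera call. They do not tell look-alikes from the thing itself.
- search_frame(label, camera): "at" ([x, y, z] in mm, in world coordinates, good to about 4 mm: the middle of the surface that is visible of it).
- spot_point(label, camera): "at" ([x, y, z] in mm, in world coordinates, good to about 4 mm: a listed point, or the origin of a listed thing).
Readings, each from a call of its own:
- read_clock(): time.
- read_joint_pos(): joint angles.
- read_joint_vel(): joint speeds.
- read_tau(): joint torques, N m.
- read_tcp_pos(): TCP position.
- read_orientation(): TCP orientation.
- read_ft_force(): force on the tool from outside, world axes, zero at the start.
- read_ft_torque(): the same for the moment, N m.
- read_width(): opening from 0.0 (shut) to 1.0 (fully open).
- read_grasp_force(): force on a finger pad.
Only numpy, scipy, OpenCV 4.12 (cv2) and the standard library are available. Lean on these libraries where they do the work, as an engineer would, in place of code of your own. Each camera call takes 0.05 s, during which the arm holds its last target. There are 200 camera calls.

## Working session

There is one attempt and no reset: what is moved stays moved. The work goes in short steps, each a Python script; the robot and the scene stay as the last script left them, time stands still between calls to the robot, and variables do not carry over. Pictures are saved under pics/ and viewed, at most 10 in all, crops included, and the job is handed in when it is done.

```bash
mkdir -p pics; cat > h.py <<'E'
import numpy as np, cv2
from station import *
def save(cam,name):
    im=capture(cam); cv2.imwrite(f'pics/{name}.png',im[:,:,::-1]); return im
def proj(cam,P):
    c=calibration(cam);K=np.array(c['intrinsics']);T=np.linalg.inv(np.array(c['pose']))
    p=np.atleast_2d(P)@T[:3,:3].T+T[:3,3]; s=p[:,:2]/p[:,2:]
    s=s*(1+c['k1']*(s**2).sum(1,keepdims=True)); return s@K[:2,:2].T+K[:2,2]
def unproj(cam,uv,z):
    c=calibration(cam);K=np.array(c['intrinsics']);T=np.array(c['pose'])
    d=(np.atleast_2d(uv)-K[:2,2])@np.linalg.inv(K[:2,:2]).T
    s=d.copy()
    for _ in range(20): s=d/(1+c['k1']*(s**2).sum(1,keepdims=True))
    r=np.c_[s,np.ones(len(s))]@T[:3,:3].T
    return T[:3,3]+r*((z-T[2,3])/r[:,2:])
E
python3 - <<'E'
from h import *
np.set_printoptions(precision=1,suppress=True)
for c in ['scene','top']:
    save(c,c+'0'); k=calibration(c); print(c,np.array(k['pose']),np.array(k['intrinsics'])[0],k['k1'])
    for l in ['board','corner','block','block_center','tin','offcut']:
        print(l,[(np.round(d['at']),round(d['score'],2),proj(c,d['at'])[0]) for d in spot_point(l,c)][:4])
print(read_orientation())
E
```

```text
scene [[  -0.7    0.5   -0.4 1089.3]
 [   0.7    0.6   -0.4  582.1]
 [   0.    -0.6   -0.8 1057.1]
 [   0.     0.     0.     1. ]] [605.    0.  320.7] -0.20868621454306047
board [(array([605., -48.,   3.]), 0.6, array([284. , 242.3]))]
corner [(array([709.,  82.,  14.]), 0.65, array([287.2, 305.5]))]
block [(array([508., -82.,  14.]), 0.9, array([306.5, 207.5])), (array([348., -50.,  -0.]), 0.72, array([365.9, 184. ])), (array([ 348., -193.,   -1.]), 0.72, array([324.6, 152.6])), (array([ 472., -304.,   -2.]), 0.64, array([257.4, 153.6]))]
block_center [(array([348., -48.,  80.]), 0.98, array([368.8, 160.2])), (array([ 345., -192.,   81.]), 0.98, array([326.3, 127.6])), (array([ 470., -301.,   84.]), 0.88, array([256.2, 128.3])), (array([513., -82., 101.]), 0.72, array([304.2, 182.2]))]
tin [(array([474.,  18.,  19.]), 0.5, array([348.7, 223.3]))]
offcut [(array([ 719., -293.,   -5.]), 0.91, array([178.2, 208.9]))]
top [[   0.    -1.     0.2  335.5]
 [  -1.    -0.     0.    30.3]
 [   0.    -0.2   -1.  1137.6]
 [   0.     0.     0.     1. ]] [540.2   0.  324.9] 0.010725751813178003
board [(array([600., -51.,   1.]), 0.92, array([363.9, 218.8])), (array([655., 206.,   1.]), 0.52, array([246.5, 191.7]))]
corner [(array([708.,  85.,  18.]), 0.77, array([302.1, 167.4]))]
block [(array([ 348., -192.,   -1.]), 0.94, array([431.2, 339.8])), (array([511., -83.,  19.]), 0.91, array([379.9, 258.7])), (array([347., -49.,  -0.]), 0.83, array([362.1, 338.4])), (array([ 472., -301.,   -2.]), 0.73, array([481.9, 281. ]))]
block_center [(array([ 469., -300.,   80.]), 0.82, array([493.6, 277.8])), (array([ 344., -191.,   82.]), 0.69, array([439.5, 341.1])), (array([513., -83.,  99.]), 0.63, array([383.8, 251.7]))]
tin [(array([477.,  14.,  16.]), 0.82, array([333. , 274.1]))]
offcut [(array([ 720., -288.,    5.]), 0.73, array([472.6, 167.8])), (array([511., -80.,  14.]), 0.45, array([378.2, 259.3]))]
[-3.1 -0.7  0. ]
```

View pics/scene0.png

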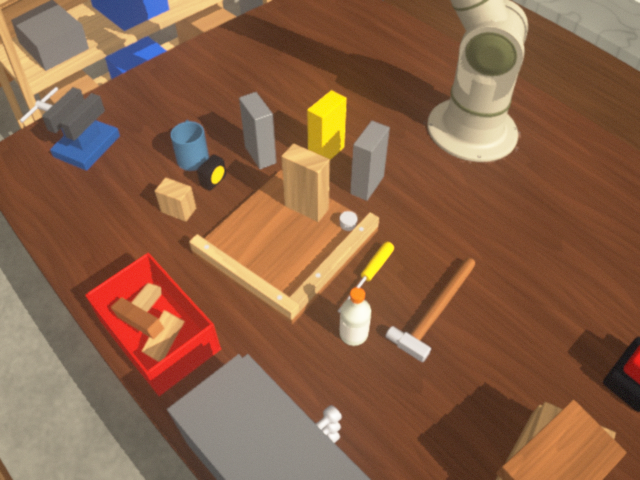

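```bash
python3 - <<'E'
import cv2
im=cv2.imread('pics/top0.png')[130:320,240:500]
cv2.imwrite('pics/top0c.png',cv2.resize(im,None,fx=3,fy=3,interpolation=cv2.INTER_CUBIC))
E
```

```text
(no output)
```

View pics/top0c.png

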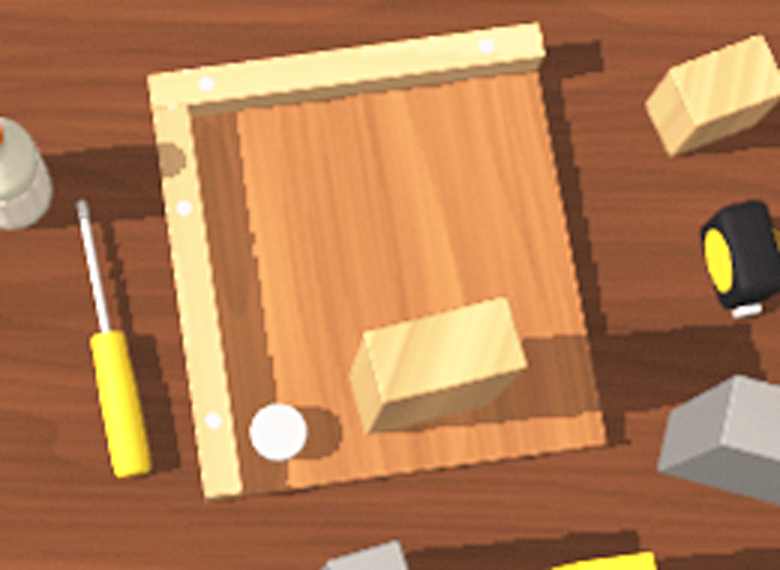

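Candidates for the block are grey (369,160), grey (256,128), yellow (326,127) and pine (305,182) in the scene picture. Only the pine one stands on the board, and the top crop confirms it (top face around crop (445,350)). The end stop is at the far edge of the crop and the fence on its left. The tin is at crop (278,432).

```bash
cat > m.py <<'E'
from h import *
from scipy.optimize import least_squares
np.set_printoptions(precision=3,suppress=True)
o=lambda p:(np.array(p,float)+.5)/3-.5+[240,130]
def fit(B,px,g,cam='top'):
    def w(q):
        c,s=np.cos(q[2]),np.sin(q[2]); return np.c_[q[0]+B[:,0]*c-B[:,1]*s,q[1]+B[:,0]*s+B[:,1]*c,B[:,2]]
    r=least_squares(lambda q:(proj(cam,w(q))-px).ravel(),g,x_scale=[1,1,.01]); return r.x,r.fun.reshape(-1,2)
E
python3 - <<'E'
from m import *
B=np.array([[150,140,48],[150,-140,48],[-150,140,48],[-150,-140,18.]])
print('board',*fit(B,o([[148,75],[540,23],[205,499],[606,442]]),[605,-48,.1]))
T=np.array([[22.5,45,178],[22.5,-45,178],[-22.5,-45,178],[-22.5,45,178],[-22.5,45,18.]])
print('block',*fit(T,o([[365,332],[505,298],[525,366],[381,402],[370,433]]),[511,-82,.1]))
# scene view check (visible corners)
print('board sc',*fit(np.array([[150,140,48],[150,-140,48],[-150,140,48.]]),np.array([[292.,310],[191,240],[379,217]]),[605,-48,.1],'scene'))
from scipy.spatial.transform import Rotation as R
print(R.from_rotvec(read_orientation()).as_matrix(), read_clock())
E
```

```text
board [599.89  -50.15    0.163] [[ 0.073  0.173]
 [-0.553 -0.009]
 [ 0.153 -0.687]
 [ 0.308  0.569]]
block [509.995 -82.073   0.267] [[-0.539 -0.387]
 [ 0.694 -0.872]
 [ 0.87   0.179]
 [ 0.563  0.213]
 [-1.835  0.933]]
board sc [597.077 -48.12    0.162] [[ 0.039  0.949]
 [-1.219 -0.504]
 [ 1.188 -0.964]]
[[ 0.914  0.407 -0.   ]
 [ 0.407 -0.914 -0.   ]
 [-0.    -0.    -1.   ]] 0.7
```

```bash
cat >> m.py <<'E'
from scipy.spatial.transform import Rotation as R
def down(yaw): return (R.from_euler('z',yaw)*R.from_euler('x',np.pi)).as_rotvec()
BX,BY,BW=599.5,-49.8,.163
def bw(x,y,z,c=(BX,BY,BW)):
    C,S=np.cos(c[2]),np.sin(c[2]); return [c[0]+x*C-y*S,c[1]+x*S+y*C,z]
E
python3 - <<'E'
from m import *
K=(510,-82,.267); rv=down(.267)
set_gripper(0)
p=read_tcp_pos(); move_straight([p[0],p[1],330])
reach(bw(-60,0,330,K),rv); move_straight(bw(-60,0,166,K))
hit=move_straight(bw(-15,0,166,K),v=30,f_stop=0.8); print(hit,read_tcp_pos(),bw(-30,0,166,K),read_ft_force())
move_straight(bw(22,0,166,K),v=45)
pause(.8); print(read_tcp_pos(),read_clock())
p=read_tcp_pos(); move_straight([p[0],p[1],260],v=250)
save('top','top1')
for c in ['top']:
  for l in ['block','block_center']: print(l,[(np.round(d['at']),round(d['score'],2)) for d in spot_point(l,c)][:4])
import cv2
im=cv2.imread('pics/top1.png')[130:320,240:500]
cv2.imwrite('pics/top1c.png',cv2.resize(im,None,fx=3,fy=3,interpolation=cv2.INTER_CUBIC))
E
```

```text
True [483.097 -89.18  165.663] [np.float64(481.06299742470344), np.float64(-89.91516784138408), 166] [-0.731 -0.395 -1.081]
[531.225 -76.215 165.984] 9.3833
block [(array([538., -74.,  39.]), 0.84), (array([ 349., -193.,   -1.]), 0.67), (array([346., -47.,   0.]), 0.63)]
block_center [(array([617., -57.,  39.]), 0.96), (array([ 344., -189.,   79.]), 0.81), (array([351., -48.,  80.]), 0.67), (array([651., 208.,  -0.]), 0.27)]
```

View pics/top1c.png

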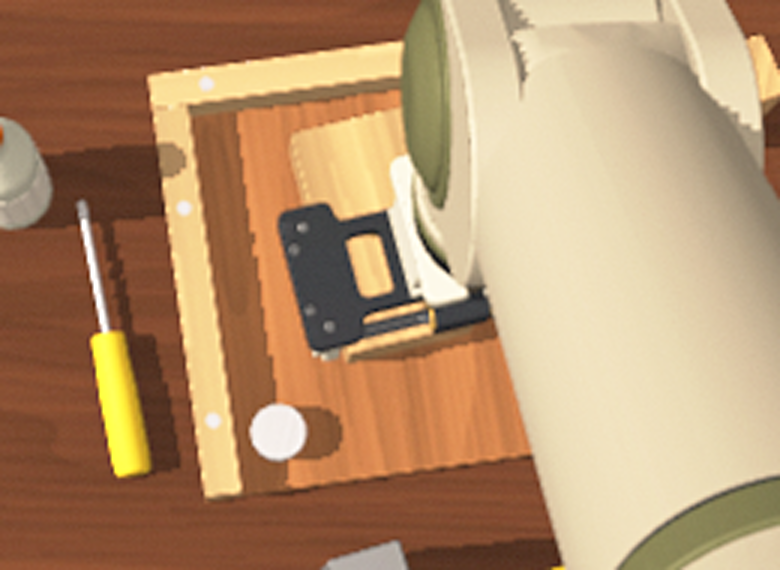

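The block lies flat on the board, with its far left end at crop (290,135) and its near left edge at crop (345,355). It's clear of the stop, the fence and the tin at (278,432). I'll push it against the stop first, then against the fence.

```bash
cat >> m.py <<'E'
def wb(p):
    d=np.array(p[:2])-[BX,BY];C,S=np.cos(BW),np.sin(BW); return np.array([d[0]*C+d[1]*S,-d[0]*S+d[1]*C,p[2]])
def push_x(x0,y,x1,f,v=40,zs=170):
    reach(bw(x0,y,zs),down(BW)); move_straight(bw(x0,y,40),v=200)
    h=move_straight(bw(x1,y,40),v=v,f_stop=f); q=wb(read_tcp_pos()); print('x',h,q,read_ft_force())
    move_straight(bw(q[0]-25,y,40),v=60); move_straight(bw(q[0]-25,y,zs),v=250)
def push_y(x,y0,y1,f,v=40,zs=170):
    reach(bw(x,y0,zs),down(BW+np.pi/2)); move_straight(bw(x,y0,40),v=200)
    h=move_straight(bw(x,y1,40),v=v,f_stop=f); q=wb(read_tcp_pos()); print('y',h,q,read_ft_force())
    move_straight(bw(x,q[1]-25,40),v=60); move_straight(bw(x,q[1]-25,zs),v=250)
E
python3 - <<'E'
from m import *
push_x(-100,-12,-37,10)
print(read_clock())
push_y(45,-100,24,10)
print(read_clock())
save('top','top2')
print([(np.round(wb(d['at'])),round(d['score'],2)) for d in spot_point('block_center','top')][:3])
im=cv2.imread('pics/top2.png')[130:320,240:500]
cv2.imwrite('pics/top2c.png',cv2.resize(im,None,fx=3,fy=3,interpolation=cv2.INTER_CUBIC))
E
```

```text
x True [-46.675 -11.773  39.408] [-0.058  0.026 -0.76 ]
13.8083
y True [44.456 15.446 39.694] [-0.472  0.4   -0.09 ]
19.5917
[(array([-246.,   44.,   80.]), 0.87), (array([48., 69., 42.]), 0.86), (array([-276.,  -97.,   81.]), 0.8)]
```

View pics/top2c.png

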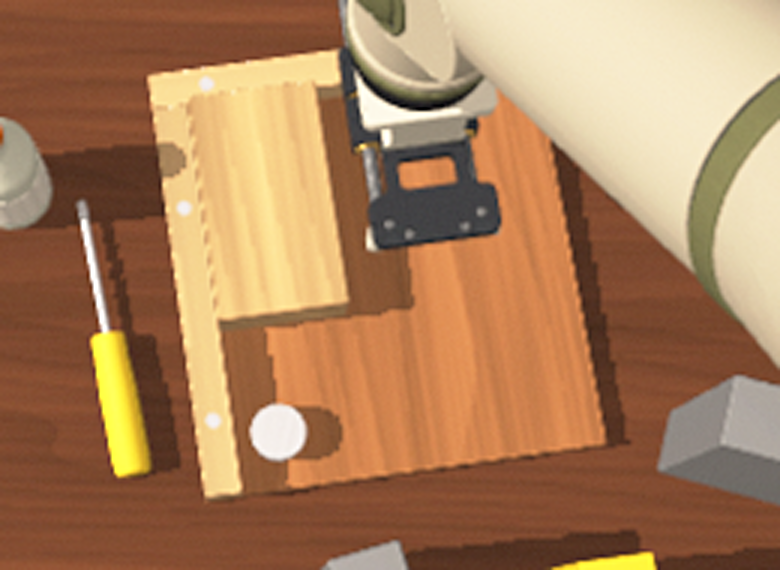

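The block now lies in the corner, its far end by the stop at crop (255,90) and its left side by the fence at (205,200). I'll nudge both sides slowly and firmly to confirm that it is seated.

```bash
python3 - <<'E'
from m import *
push_x(-70,66,-28,18,v=20)
push_y(45,-15,36,18,v=20)
push_x(-65,66,-28,18,v=15)
print(read_clock())
move_straight([*read_tcp_pos()[:2],300],v=250)
reach([450,-350,350],down(BW))
print(read_clock(),read_ft_force())
save('top','top3'); save('scene','scene3')
for c in ['top','scene']: 
  for l in ['block_center','corner']: print([(np.round(wb(d['at'])),round(d['score'],2)) for d in spot_point(l,c)][:3])
im=cv2.imread('pics/top3.png')[130:320,240:500]
cv2.imwrite('pics/top3c.png',cv2.resize(im,None,fx=3,fy=3,interpolation=cv2.INTER_CUBIC))
im=cv2.imread('pics/scene3.png')[170:330,180:390]
cv2.imwrite('pics/scene3c.png',cv2.resize(im,None,fx=3.6,fy=3.6,interpolation=cv2.INTER_CUBIC))
E
```

```text
x True [-42.87   65.944  39.432] [-0.496  0.064  0.499]
y True [44.704 15.373 39.769] [-0.131  0.469  0.147]
x True [-42.922  65.916  39.439] [-0.155  0.066  0.025]
34.2667
36.3 [0.293 0.983 0.082]
[(array([46., 70., 38.]), 0.83), (array([-246.,   42.,   83.]), 0.77), (array([-173., -229.,   78.]), 0.77)]
[(array([132., 115.,  19.]), 0.8), (array([-34.,  70.,  39.]), 0.41)]
[(array([-273.,  -98.,   80.]), 0.71), (array([-249.,   40.,   82.]), 0.67), (array([-168., -228.,   85.]), 0.63)]
[(array([131., 116.,  15.]), 0.64)]
```

View pics/top3c.png

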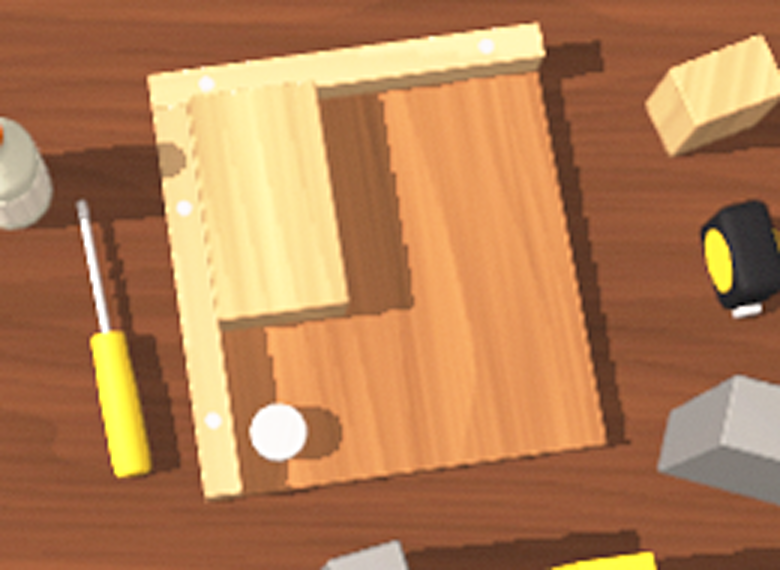

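View pics/scene3c.png

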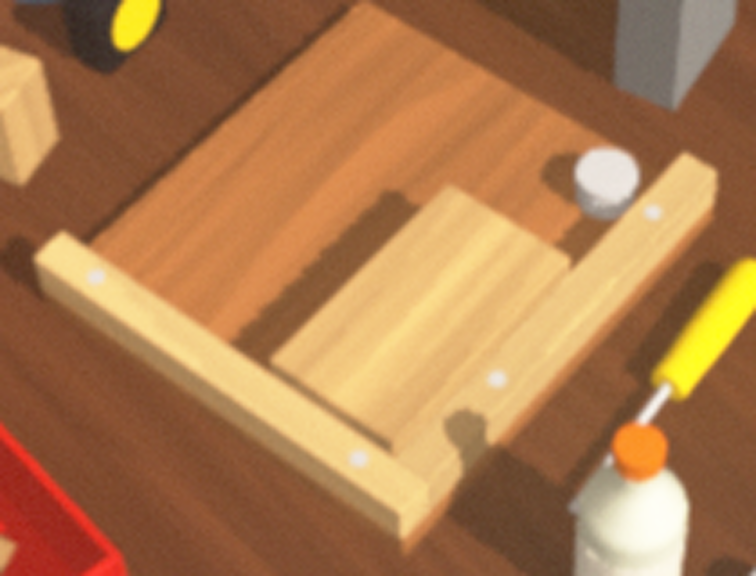

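The repeated pushes stopped at the same places (x -42.9, y 15.4). In both views the block is flush with the stop and the fence (scene crop corner (390,445)), and the bystanders haven't moved.

```bash
python3 -c "
from station import *
print(hand_in())"
```

```text
the job is handed in; nothing more can be done
None
```

The pine block was tipped onto its broad face and pushed flush into the corner, and I handed the job in with the robot clock at about 36 s; the hand-in call returned no verdict.

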